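# Rebuild the turntable spindle of an autosampler

## Task

Rebuild the bare spindle of the autosampler's turntable: lower the bearing down the shaft onto the brass height nut, then the brass spacer onto the bearing, letting neither of them drop, and last push the black retaining washer, flange down, over the spindle's tip and press it firmly home against the spacer, with about 18 N on the stack over and above the drag of its spring fingers. The height nut is set differently on every machine, so feel for each seat; the bearing must never carry more than 30 N. Leave the bottle, the jar and the screwdriver alone.

Things in the scene. Friction and masses are not known exactly. Their poses are not given: they have to be found in the camera images.
- sampler: White autosampler, teal foot band, carousel removed; fixed to the bench. Origin: on the vertical spindle's axis at bench level (z = 0, the world's too); z up. Round plinth 300 mm across, its flat deck 90 mm above the bench. On its own +y side a tower 270 x 160 mm, 216 mm high, with a parked black needle arm on top; near face 155 mm from the spindle
- spindle_foot (a point): Foot of the steel spindle: on its axis, at deck height. The shaft is 16 mm across up to 60 mm above the deck. Round its foot is a brass hexagon height nut, 25 mm across, 10 mm thick; its flat top is the bearing's seat. The nut's top has been set somewhere from 10 to 28 mm above the deck, is not measured and does not give when pressed
- spindle_tip (a point): Tip of the spindle, on its axis, 155 mm above the bench (65 mm above the deck); the last 5 mm taper from 16 to 8 mm across
- bearing: Ball bearing, steel with dark blue shields, 35 mm outside, 17.5 mm bore, 10 mm thick, about 50 g, lying flat on the blue mat (3 mm thick). Origin: centre of its underside; z is its axis, up
- spacer: Brass sleeve, 24 mm outside, 17.5 mm bore, 12 mm tall, about 26 g, standing on the mat. Origin: centre of its lower end; z is its axis, up
- retaining_washer: Black push-on retaining washer: flange 34 mm across, 5 mm thick, below; boss 28 mm across (to grip) with an orange line; 18 mm tall; bore 20 mm, about 45 g; lies flange down on the mat. Origin: centre of its underside; z its axis, up. Three bronze spring fingers in the bore leave 13 mm between them, 4 to 8 mm up; they grip the spindle anywhere with a drag of about 2 to 7 N
- reagent_bottle: Amber bottle 56 mm across, 120 mm tall, a bystander; origin at the centre of its foot
- sample_jar: Small white jar with a blue lid, 44 mm across, 55 mm tall, a bystander; origin at the centre of its foot
- screwdriver: Screwdriver with red handle, 180 mm long, lying at the mat's edge, a bystander; origin at its middle underneath, x along it
Not all that is in view belongs to the job. There is more than one size of the retaining_washer; the job needs the smallest.

How it is judged:
By the outcome, as a careful person would: the job done as asked, in the order asked, and still so for the second after the job is handed in, with the robot touching nothing.
It also fails if it takes over 72 s, if anything falls off the work surface, if the arm or the gripper's body presses on something with over 40 N, if the wrist force passes 120 N, or if a joint passes its speed limit or range.

## Robot

A 6-joint arm with a two-finger parallel gripper is mounted at the origin on the work surface. World frame = base frame: x ahead of the robot, y to its left, z up, the work surface at z = 0. Lengths are in mm, angles in rad, forces in N, time in s.
With the tool pointing down it reaches from about 275 to 750 mm from the base axis. Payload 10.2 kg.
Tool frame: the origin (TCP) lies midway between the tips of the shut fingers; the grasp point (between the pads) lies 19 mm behind it; y points along the fingers, z is the direction in which the jaws open and shut, and the axes are right-handed (so a half turn about y gives the same grasp; the last joint's range is limited). The gripper opens to 85 mm and grips with 20 to 120 N. Pads are 22 mm wide; open, the fingers measure 114 mm over their backs; the gripper's body (76 mm by 85 mm) begins 54 mm behind the grasp point. The pads swing forward as they close: fully open they stand 13 mm farther back than shut.
Start: joints at [0.949, 0.313, 1.498, -0, 1.331, -0.223], TCP at [203.877, 483.803, 231.294] pointing down, gripper open.
Joint ranges: [-2.94, 2.94], [-0.97, 2.17], [0.19, 2.56], [-1.23, 4.37], [0.02, 3.11], [-2.88, 2.88]. Speed limits (rad/s): [2.39, 2.39, 3.01, 3.14, 3.14, 3.14].

## Interface

Orientations are given as a unit quaternion [w, x, y, z].
In Python, from rig import ctrl gives the robot as it stands.
- The arm moves only by the shell command python3 -m inch 'ROWS' [OPENING] [FORCE]. ROWS is JSON, one flat list of numbers, 6 for each row, row after row: the shift along the tool's x, y, z in cm, then the turn, a rotation vector about the tool's x, y, z in rad. A call has 1 to 8 rows; each row is the pose to reach, as a shift and turn from the pose commanded when the call began, along the tool's axes at that moment; what a row does not reach only later rows make up. A row lasts 1/12 s, in which the tool goes at most 41.7 mm and 7.16 degrees, less where a joint would pass 70% of its speed; a pose out of reach is approached as far as the arm can. A call with a gripper value outside its range is refused whole. OPENING is the gripper command: -1 is fully open, 1 is shut, values between are in proportion, set as the call begins (- or left out, the last holds). The fingers move at their own pace and stop on an object; FORCE is the grip in N (left out, the last holds). Time passes only in rows, so rows that repeat a pose let the fingers close. It gives the time, the measured TCP pose, the force and the opening at its end, in the units of the state.
- ctrl.sense(): the state, without advancing time (a new reading comes with each control period).
- ctrl.capture(name): name is "side" or "top" or "wrist"; returns the picture (400x640x3 uint8, red, green, blue); there is no depth.
- ctrl.get_calibration(name): a dict with "fx", "fy", "cx", "cy" (pixels), "world_to_cam" (4x4, takes a point from world to camera coordinates). Camera axes: x right, y down, z forward; pixel columns grow to the right and rows downward; lengths in mm; the calibration is good to about 2 mm. A picture is of the moment at which its call begins: read the wrist's pose just before it. get_calibration takes no time and is no camera call; for the wrist camera it gives the pose at the moment of the call.
- ctrl.finish_job(): hands the job in, once; it reports no verdict.
Trained networks look in the newest picture that a camera, given by its name, has taken for a name from the list of things; names that differ only in an ending like _2 or _b are one class to them, and where a whole thing is asked for, a point or a joint stands for the part that bears it (a point fixed in the world has none). Each returns a list of dicts, best first, with "score" (0 to 1); they miss things now and then, are a little off and sometimes report something else, mostly with a low value. They report only what shows in the picture. A call takes as long as a camera call. They do not tell look-alikes from the thing itself.
- ctrl.search_frame(thing, camera): "uv" ([column, row] in pixels, amid what is visible of it).
The state is a dict: "time_s": time; "joints": joint angles; "dq": joint speeds; "tau": joint torques, N m; "eef_pos": TCP position; "ee_rot": TCP orientation; "force": force on the tool from outside, world axes, zero at the start; "wrist_torque": the same for the moment, N m; "grip_width": opening from 0.0 (shut) to 1.0 (fully open).
Only numpy, scipy, OpenCV 4.12 (cv2) and the standard library are available. Lean on these libraries where they do the work, as an engineer would, in place of code of your own. Each camera call takes 0.05 s, during which the arm holds its last target.

## Working session

There is one attempt and no reset: what is moved stays moved. The work goes in short steps, Python scripts to look and compute and a shell command to move; the robot and the scene stay as the last step left them, time stands still between calls to the robot, and variables do not carry over. Pictures are saved under pics/ and viewed, and the job is handed in when it is done.

```bash
ls; mkdir -p pics; cat > h.py <<'E'
import numpy as np, cv2
from rig import ctrl
from scipy.spatial.transform import Rotation as R
def shot(cam,fn):
    im=ctrl.capture(cam); cv2.imwrite('pics/'+fn,cv2.cvtColor(im,cv2.COLOR_RGB2BGR)); return im
def ray(cam,uv,z,c=None):
    c=c or ctrl.get_calibration(cam); T=np.array(c['world_to_cam']); Rm=T[:3,:3]; o=-Rm.T@T[:3,3]
    d=Rm.T@np.array([(uv[0]-c['cx'])/c['fx'],(uv[1]-c['cy'])/c['fy'],1]); return o+d*(z-o[2])/d[2]
def proj(cam,p,c=None):
    c=c or ctrl.get_calibration(cam); T=np.array(c['world_to_cam']); q=T[:3,:3]@np.array(p)+T[:3,3]
    return [c['fx']*q[0]/q[2]+c['cx'],c['fy']*q[1]/q[2]+c['cy']]
def rot():
    q=ctrl.sense()['ee_rot']; return R.from_quat([q[1],q[2],q[3],q[0]])
E
python3 - <<'E'
from h import *
np.set_printoptions(precision=3,suppress=True)
s=ctrl.sense(); print(s); print(rot().as_matrix())
for c in ['side','top','wrist']:
    shot(c,c+'0.png')
for c in ['side','top','wrist']:
  k=ctrl.get_calibration(c);T=np.array(k['world_to_cam']);print(c,k['fx'],-T[:3,:3].T@T[:3,3])
for t,z in [('bearing',13),('spacer',15),('retaining_washer',15),('spindle_tip',155),('sampler',90),('reagent_bottle',100),('sample_jar',55),('screwdriver',15)]:
    for d in ctrl.search_frame(t,'top'): print(t,d, ray('top',d['uv'],z))
print(ctrl.sense()['time_s'])
E
```

```text
pics
{'time_s': 0.0, 'joints': array([ 0.949,  0.313,  1.498,  0.   ,  1.331, -0.223]), 'dq': array([ 0.001,  0.   ,  0.   ,  0.001,  0.001, -0.001]), 'tau': array([ -0.001, -41.226, -25.974,  -0.   ,   0.004,  -0.   ]), 'eef_pos': array([203.739, 483.584, 230.732]), 'ee_rot': array([-0.693,  0.693, -0.14 ,  0.14 ]), 'force': array([ 0.143, -0.459,  0.099]), 'wrist_torque': array([-0.034,  0.011, -0.011]), 'grip_width': 0.99950487907169}
[[ 0.922 -0.001  0.388]
 [-0.388 -0.001  0.922]
 [-0.    -1.    -0.001]]
side 367.7837329449051 [ 177.471 -615.652  607.049]
top 426.5366239700297 [ 450.564 -171.407 1142.521]
wrist 345.22877377491943 [135.15  512.767 372.845]
bearing {'uv': [322.4, 276.8], 'score': 0.44} [ 423.601 -194.863   13.   ]
spacer {'uv': [319.8, 272.3], 'score': 0.67} [ 435.221 -187.976   15.   ]
retaining_washer {'uv': [291.4, 141.2], 'score': 0.69} [ 788.002 -108.754   15.   ]
retaining_washer {'uv': [362.8, 149.6], 'score': 0.58} [ 766.225 -303.453   15.   ]
spindle_tip {'uv': [145.5, 215.3], 'score': 0.58} [565.692 218.764 155.   ]
sampler {'uv': [143.4, 215.3], 'score': 0.58} [573.234 249.603  90.   ]
reagent_bottle {'uv': [329.2, 167.5], 'score': 0.64} [ 695.578 -208.914  100.   ]
screwdriver {'uv': [444.0, 269.9], 'score': 0.68} [ 443.07  -514.109   15.   ]
0.55
```

View pics/top0.png

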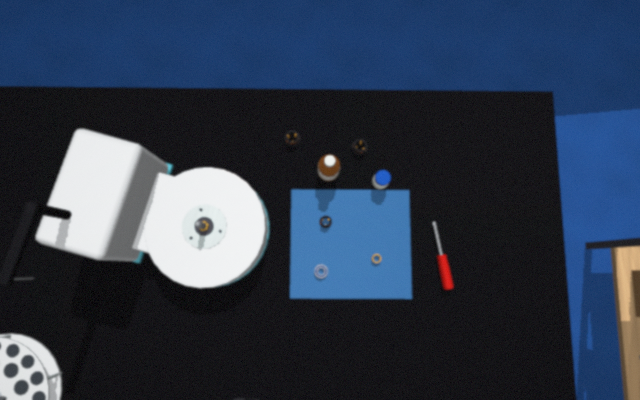

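View pics/side0.png

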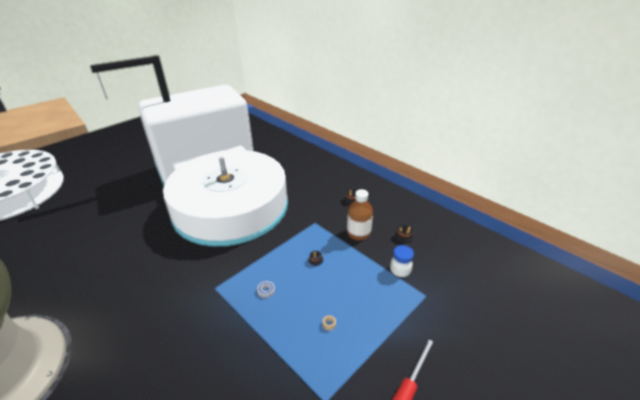

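View pics/wrist0.png

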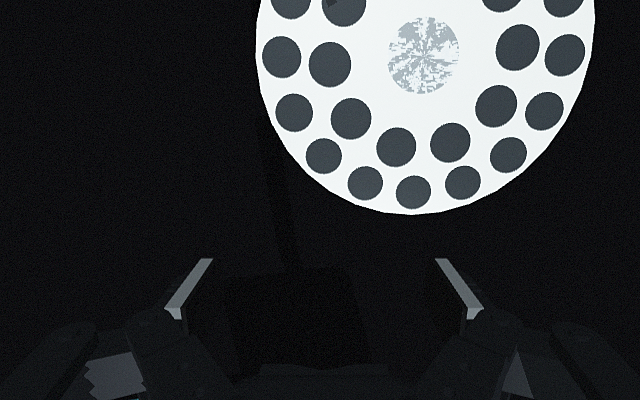

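Top view: bearing ~(321,271), spacer ~(376,259), a washer on the mat ~(326,221), two other washers off the mat ~(292,137) and (360,147), spindle ~(203,226). I'll enlarge these.

```bash
python3 - <<'E'
from h import *
im=cv2.imread('pics/top0.png')
a=cv2.resize(im[195:255,165:245],None,fx=5,fy=5,interpolation=cv2.INTER_CUBIC)
b=cv2.resize(im[205:285,305:385],None,fx=5,fy=5,interpolation=cv2.INTER_CUBIC)[:,:400]
w=[cv2.resize(im[v-12:v+13,u-12:u+13],(260,260),interpolation=cv2.INTER_CUBIC) for u,v in [(292,137),(360,147),(326,221)]]
cv2.imwrite('pics/z1.png',np.hstack([a,b[:300]])); cv2.imwrite('pics/z2.png',np.hstack(w))
for n,uv,z in [('bearing',(321,271),13),('spacer',(376.5,259),15),('washer',(326,221.5),21),('tip',(203,224),155),('tip',(203,226),155),('w1',(292,137),18),('w2',(360,147),18),('bottlecap',(329,160),120),('jar',(382,178),55)]: print(n,ray('top',uv,z).round(1))
E
```

```text
bearing [ 438.6 -191.1   13. ]
spacer [ 470.5 -336.9   15. ]
washer [ 568.1 -203.6   21. ]
tip [546.3  85.1 155. ]
tip [541.7  84.9 155. ]
w1 [ 798.9 -110.4   18. ]
w2 [ 772.6 -295.5   18. ]
bottlecap [ 709.7 -207.7  120. ]
jar [ 679.3 -348.2   55. ]
```

View pics/z1.png

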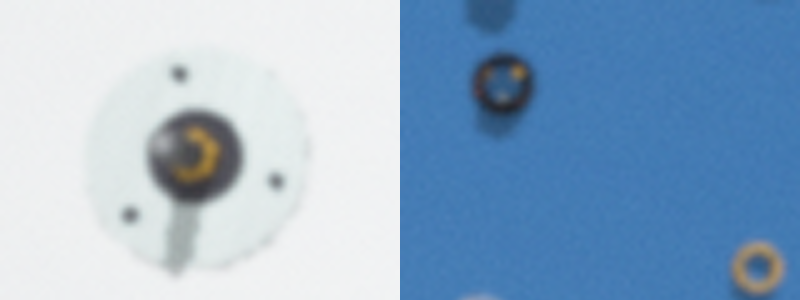

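View pics/z2.png

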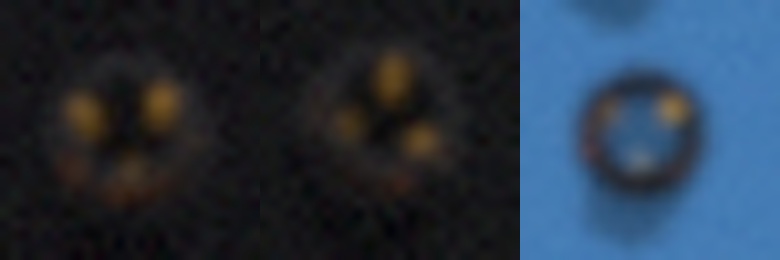

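```bash
python3 - <<'E'
from h import *
np.set_printoptions(precision=3,suppress=True)
k=ctrl.get_calibration('wrist');T=np.array(k['world_to_cam']);M=rot().as_matrix()
print('cam axes in tool\n',(T[:3,:3]@M).T); s=ctrl.sense();p=s['eef_pos']
print('cam pos tool',M.T@(-T[:3,:3].T@T[:3,3]-p))
for z in [230,150,100,15]: print(z,proj('wrist',[p[0],p[1],z]))
# rows to (440,-191+?)
tgt=np.array([440,-200,231]);print(M.T@(tgt-p)/10)
for z in (100,108,118): print(ray('top',(205,226),z))
print(ray('top',(199,225),155))
E
```

```text
cam axes in tool
 [[ 0.     0.957  0.291]
 [-0.    -0.291  0.957]
 [ 1.    -0.     0.   ]]
cam pos tool [ -74.588 -141.94     0.047]
230 [np.float64(323.3134298748147), np.float64(262.6862739586632)]
150 [np.float64(323.3302408353477), np.float64(207.53266614723032)]
100 [np.float64(323.33613229726757), np.float64(188.20388481251044)]
15 [np.float64(323.34259845481404), np.float64(166.989634938981)]
[ 48.312   0.028 -53.844]
[546.787  94.346 100.   ]
[546.048  92.306 108.   ]
[545.125  89.757 118.   ]
[543.942  94.259 155.   ]
```

```bash
cat >> h.py <<'E'
def to(x,y,z):
    s=ctrl.sense(); d=rot().as_matrix().T@(np.array([x,y,z])-s['eef_pos'])/10; print('to',(x,y,z),d.round(3)); return d
E
python3 - <<'E'
from h import *
to(400,40,300); to(545,93,300)
E
```

```text
to (400, 40, 300) [ 35.306  -6.872 -33.281]
to (545, 93, 300) [ 46.61   -6.872 -22.766]
```

```bash
python3 -m inch '[20,-6.9,-33,0,0,0,35,-6.9,-33.3,0,0,0,35,-6.9,-33.3,0,0,0,35,-6.9,-33.3,0,0,0,35,-6.9,-33.3,0,0,0,35,-6.9,-33.3,0,0,0,35,-6.9,-33.3,0,0,0,35,-6.9,-33.3,0,0,0]'; python3 - <<'E'
from h import *
to(400,40,300); to(545,93,300)
E
```

```text
time_s: 1.22
eef_pos: [332.0, 179.5, 279.3]
ee_rot: [0.693, -0.693, 0.14, -0.14]
force: [1.5, 0.7, 0.3]
grip_width: 1.0
to (400, 40, 300) [ 11.682  -2.067 -10.217]
to (545, 93, 300) [22.99  -2.053  0.294]
```

```bash
python3 -m inch '[6,-2,-7,0,0,0,12,-2,-7,0,0,0,20,-2,-2,0,0,0,23,-2,0.3,0,0,0,23,-2,0.3,0,0,0,23,-2,0.3,0,0,0,23,-2,0.3,0,0,0,23,-2,0.3,0,0,0]'; python3 - <<'E'
from h import *
s=ctrl.sense();print(s['eef_pos'],s['dq'].round(2));shot('wrist','w1.png');
for d in ctrl.search_frame('spindle_tip','wrist'): print(d,ray('wrist',d['uv'],155))
E
```

```text
time_s: 1.88
eef_pos: [546.3, 94.3, 297.2]
ee_rot: [-0.693, 0.693, -0.141, 0.14]
force: [-0.9, 1.1, -0.0]
grip_width: 1.001
[546.31221895  94.30206644 297.17949761] [ 0.01 -0.09  0.08  0.    0.    0.  ]
{'uv': [435.6, 157.1], 'score': 0.75} [558.92988924 190.46302261 155.        ]
```

View pics/w1.png

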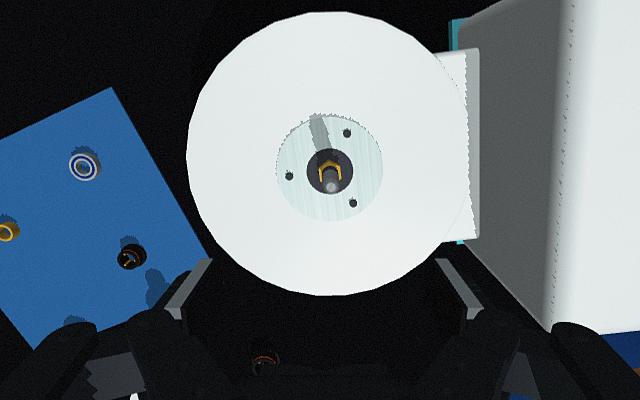

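Wrist view: spindle tip near (332,187), nut near (330,170), bearing at (85,166), spacer (8,231), mat washer (131,256). I'll refine these.

```bash
python3 - <<'E'
from h import *
im=cv2.imread('pics/w1.png')
cv2.imwrite('pics/z3.png',cv2.resize(im[130:220,275:385],None,fx=7,fy=6.6,interpolation=cv2.INTER_CUBIC)[:594])
s=ctrl.sense();print(s['eef_pos'],s['time_s'])
g=cv2.cvtColor(im,cv2.COLOR_BGR2GRAY)
# deck outline
m=(g>200).astype(np.uint8); m[:,445:]=0
c=max(cv2.findContours(m,0,2)[0],key=cv2.contourArea)
W=np.array([ray('wrist',p[0],90)[:2] for p in c[::4] if p[0][0]<430])
def fit(W):
    A=np.c_[2*W,np.ones(len(W))];s=np.linalg.lstsq(A,(W**2).sum(1),rcond=None)[0];r=np.sqrt(s[2]+s[0]**2+s[1]**2)
    return s[:2],r,np.abs(np.linalg.norm(W-s[:2],axis=1)-r)
for _ in range(4):
    ce,r,e=fit(W); W=W[e<max(2,2*np.median(e))]
print('deck',ce,r,len(W))
for z in (155,): print('tip',ray('wrist',(332,187),z))
print('proj tip of deck ctr',proj('wrist',[*ce,155]),proj('wrist',[*ce,90]))
for n,uv,z in [('bearing',(85,166),13),('spacer',(8,231),15),('washer',(131,256),21)]: print(n,ray('wrist',uv,z).round(1))
E
```

```text
[544.2695121   94.94281925 298.71582936] 1.9833
deck [548.36694663 100.11276428] 147.1343364408348 74
tip [549.21627332 100.9071344  155.        ]
proj tip of deck ctr [np.float64(330.7635711853539), np.float64(186.46481903238205)] [np.float64(329.48607924253713), np.float64(170.27588805786843)]
bearing [ 439.7 -186.6   13. ]
spacer [ 474.2 -329.5   15. ]
washer [ 567.6 -194.3   21. ]
```

View pics/z3.png

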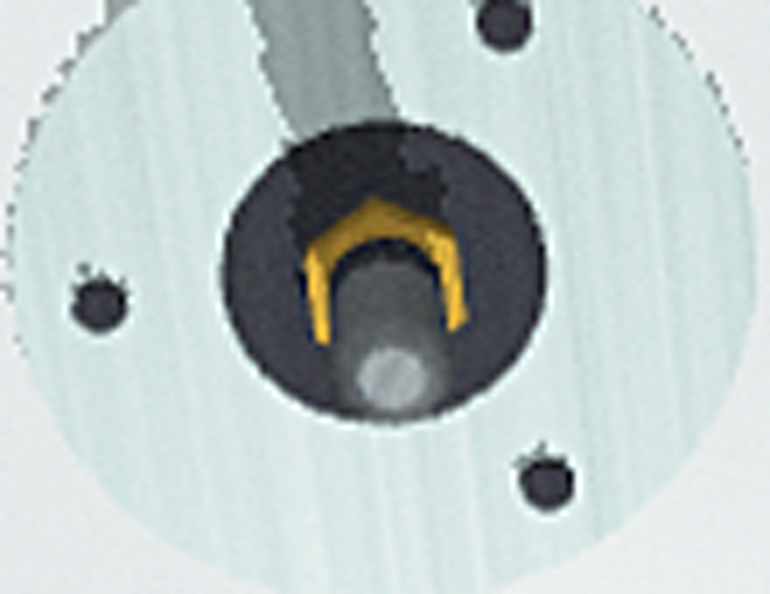

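```bash
python3 - <<'E'
from h import *
to(441,-188,130)
E
```

```text
to (441, -188, 130) [  1.473  16.876 -30.081]
```

```bash
python3 -m inch '[0.4,2,-8,0,0,0,0.8,6,-16,0,0,0,1.5,12,-24,0,0,0,1.5,16.8,-30,0,0,0,1.5,16.8,-30,0,0,0,1.5,16.8,-30,0,0,0,1.5,16.8,-30,0,0,0,1.5,16.8,-30,0,0,0]';  python3 -m inch '[0,0,0,0,0,0,0,0,0,0,0,0,0,0,0,0,0,0,0,0,0,0,0,0]';python3 - <<'E'
from h import *
import json
c=ctrl.get_calibration('wrist');s=ctrl.sense();print(s['eef_pos'],s['dq'].round(3));shot('wrist','w2.png')
for d in ctrl.search_frame('bearing','wrist'): print(d,ray('wrist',d['uv'],13,c))
print(ctrl.sense()['eef_pos'])
E
```

```text
time_s: 2.65
eef_pos: [444.4, -177.7, 138.2]
ee_rot: [-0.693, 0.693, -0.139, 0.141]
force: [1.6, -0.7, -1.1]
grip_width: 0.998
time_s: 2.98
eef_pos: [446.5, -176.2, 139.3]
ee_rot: [-0.693, 0.693, -0.139, 0.14]
force: [0.4, 0.4, -0.0]
grip_width: 0.997
[ 446.5062092  -176.1803138   139.25966435] [ 0.005  0.008 -0.005 -0.001 -0.001 -0.003]
{'uv': [306.6, 200.6], 'score': 0.59} [ 449.89398817 -192.40468555   13.        ]
[ 446.56862077 -176.2443803   138.90111883]
```

View pics/w2.png

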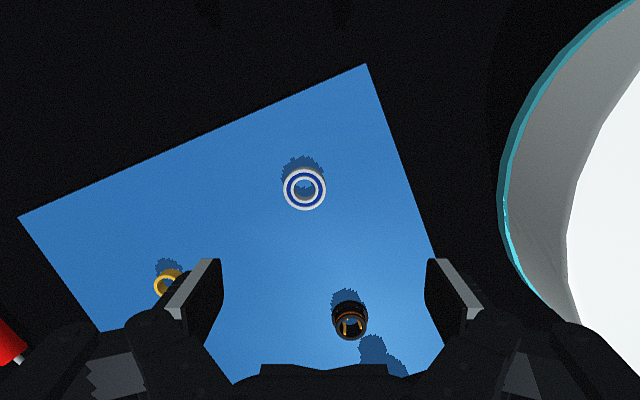

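Wrist view: bearing top centre ~(304.5,189), spacer (168,283), washer (350,320).

```bash
python3 - <<'E'
from h import *
im=cv2.imread('pics/w2.png').astype(int)
m=((im[:,:,2]>130)).astype(np.uint8); m[:150]=0;m[230:]=0;m[:,:270]=0;m[:,340:]=0
c=max(cv2.findContours(m,0,2)[0],key=cv2.contourArea);e=cv2.fitEllipse(c);print(e)
p=ray('wrist',e[0],13);print(p); a=ray('wrist',(e[0][0]-e[1][1]/2,e[0][1]),13);print('dia',2*np.linalg.norm(a-p))
to(p[0],p[1],60)
print('spacer',ray('wrist',(168,281),15),'washer',ray('wrist',(350.5,325),21))
E
```

```text
((304.0600280761719, 189.1371307373047), (40.538822174072266, 41.98084259033203), 102.92762756347656)
[ 440.14146474 -190.40685936   13.        ]
dia 33.775772583326706
to (np.float64(440.14146474442333), np.float64(-190.40685935500238), 60) [-0.06   7.891 -1.552]
spacer [ 469.78507215 -332.37545111   15.        ] washer [ 568.65713827 -201.38718794   21.        ]
```

```bash
python3 -m inch '[0,3.5,-0.8,0,0,0,-0.1,7.9,-1.5,0,0,0,-0.1,7.9,-1.5,0,0,0,-0.1,7.9,-1.5,0,0,0,-0.1,7.9,-1.5,0,0,0]' -0.06 50;python3 - <<'E'
from h import *
c=ctrl.get_calibration('wrist');s=ctrl.sense();print(s['eef_pos'],s['dq'].round(3));shot('wrist','w3.png')
M=rot().as_matrix()
for b in (0,2,4,7,10): print(b,[np.round(proj('wrist',s['eef_pos']+M@np.array([x,-b,sg*s['grip_width']*42.5]),c),1) for sg in (-1,1) for x in (-11,11)])
to(440.1,-190.4,5)
E
```

```text
time_s: 3.5
eef_pos: [440.3, -190.6, 60.7]
ee_rot: [-0.693, 0.693, -0.139, 0.14]
force: [0.4, -0.1, 0.0]
grip_width: 0.526
[ 440.28432187 -190.64187087   60.68555137] [-0.001 -0.022 -0.012  0.001 -0.008 -0.002]
0 [array([273.3, 241.8]), array([275.3, 285.3]), array([373.4, 241.8]), array([371.4, 285.3])]
2 [array([272.6, 243.7]), array([274.7, 287.6]), array([374. , 243.6]), array([372. , 287.6])]
4 [array([272. , 245.6]), array([274.1, 290. ]), array([374.6, 245.5]), array([372.6, 289.9])]
7 [array([271. , 248.6]), array([273.2, 293.7]), array([375.6, 248.5]), array([373.5, 293.6])]
10 [array([270. , 251.6]), array([272.2, 297.5]), array([376.7, 251.6]), array([374.4, 297.4])]
to (440.1, -190.4, 5) [-0.076  5.609  0.032]
```

View pics/w3.png

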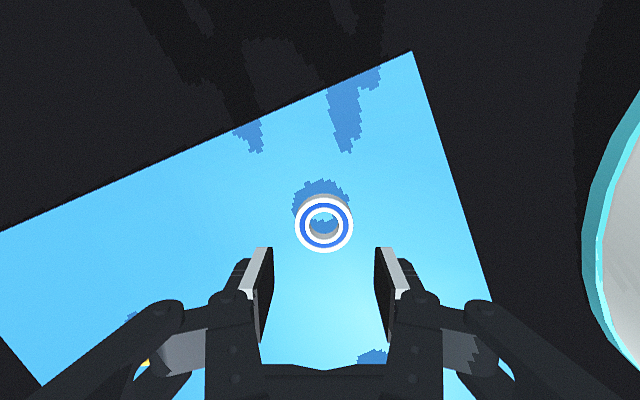

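```bash
python3 - <<'E'
from h import *
im=cv2.imread('pics/w3.png').astype(int)
m=((im[:,:,2]>225)&(im[:,:,1]>225)).astype(np.uint8); m[:180]=0;m[260:]=0;m[:,:285]=0;m[:,360:]=0
c=max(cv2.findContours(m,0,2)[0],key=cv2.contourArea);e=cv2.fitEllipse(c);print(e)
p=ray('wrist',e[0],13);print(p); to(p[0],p[1],2.5)
E
```

```text
((323.5582580566406, 224.9298858642578), (54.00043869018555, 57.67853927612305), 91.23026275634766)
[ 440.4713759  -190.73441224   13.        ]
to (np.float64(440.4713759035007), np.float64(-190.73441224242018), 2.5) [-0.029  5.859  0.016]
```

```bash
python3 -m inch '[0,3,0,0,0,0,0,5.3,0,0,0,0,0,5.85,0,0,0,0,0,5.85,0,0,0,0]'; python3 -m inch '[0,0,0,0,0,0,0,0,0,0,0,0,0,0,0,0,0,0,0,0,0,0,0,0,0,0,0,0,0,0,0,0,0,0,0,0]' 1 50;python3 - <<'E'
from h import *
shot('side','s1.png');s=shot('wrist','w4.png')
E
```

```text
time_s: 3.88
eef_pos: [439.9, -190.6, 1.8]
ee_rot: [-0.693, 0.693, -0.14, 0.14]
force: [0.2, -0.1, 1.1]
grip_width: 0.529
time_s: 4.38
eef_pos: [440.4, -191.1, 2.6]
ee_rot: [-0.693, 0.694, -0.139, 0.141]
force: [-0.8, 1.0, 6.2]
grip_width: 0.379
```

View pics/w4.png

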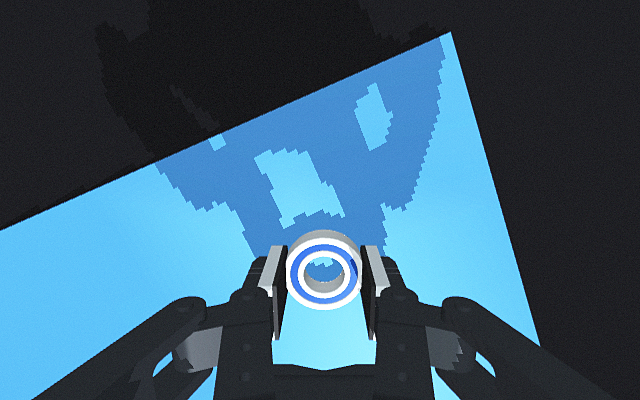

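The bearing (centre ~(323,273)) sits between the pads. I'll lift it and check.

```bash
python3 -m inch '[0,-0.5,0,0,0,0,0,-1.5,0,0,0,0,0,-4,0,0,0,0,0,-8,0,0,0,0,0,-8,0,0,0,0,0,-8,0,0,0,0]' 1 50;python3 - <<'E'
from h import *
s=ctrl.sense();print(s['force'],s['eef_pos'],s['time_s']); shot('wrist','w5.png');
M=rot().as_matrix()
for b in (-3,0,4,8,12): print(b,np.round(proj('wrist',s['eef_pos']+M@np.array([0,-b,0])),1))
to(551,100,200)
E
```

```text
time_s: 4.98
eef_pos: [440.5, -191.4, 83.4]
ee_rot: [-0.692, 0.694, -0.138, 0.142]
force: [0.0, -0.2, -1.1]
grip_width: 0.382
[ 0.00306822 -0.22735124 -1.14022991] [ 440.45338333 -191.42543666   83.37067708] 4.9833
-3 [322.8 264.5]
0 [322.8 267.7]
4 [322.7 272. ]
8 [322.7 276.7]
12 [322.7 281.5]
to (551, 100, 200) [ -0.997 -11.849  31.116]
```

View pics/w5.png

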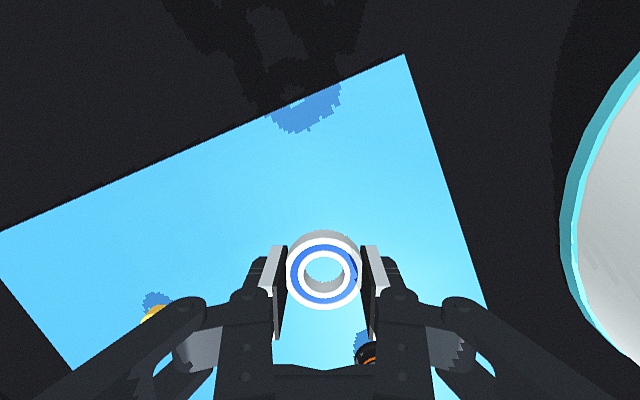

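```bash
python3 - <<'E'
from h import *
im=cv2.imread('pics/w5.png').astype(int)
m=((im[:,:,2]>215)&(im[:,:,1]>215)).astype(np.uint8); m[:225]=0;m[320:]=0;m[:,:286]=0;m[:,361:]=0
for c in cv2.findContours(m,1,2)[0]:
    if len(c)>60: 
        e=cv2.fitEllipse(c); s=ctrl.sense();p=ray('wrist',e[0],s['eef_pos'][2]+10.5); print(np.round(e[0],1),np.round(e[1],1),rot().as_matrix().T@(p-s['eef_pos']))
cv2.imwrite('pics/z5.png',cv2.resize(m[220:330,270:380]*255,None,fx=4,fy=4))
E
```

```text
[323.5 274.1] [46.5 51.7] [ -0.73330041 -10.5018013    0.09304889]
[323.6 273.6] [61.1 69.1] [ -0.94376033 -10.50231426   0.12734662]
[323.5 273.5] [71.8 78.9] [ -0.99549599 -10.50241991   0.10340198]
```

View pics/z5.png

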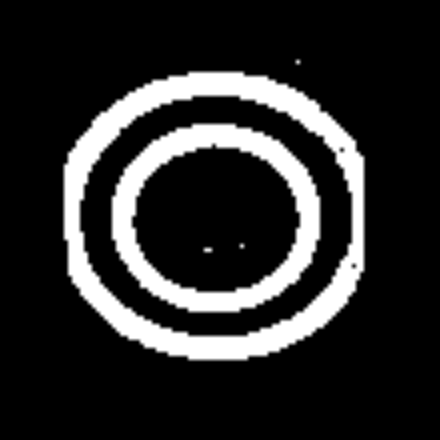

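```bash
python3 -m inch '[0,-3.5,0.5,0,0,0,-0.3,-6,4,0,0,0,-0.5,-9,8,0,0,0,-0.7,-12,12,0,0,0,-0.8,-14,16,0,0,0,-0.9,-15.2,20,0,0,0,-1,-15.2,24,0,0,0,-1,-15.2,28,0,0,0]';python3 -m inch '[0,0,3.1,0,0,0,0,0,3.1,0,0,0,0,0,3.1,0,0,0,0,0,3.1,0,0,0]'; python3 - <<'E'
from h import *
s=ctrl.sense();c=ctrl.get_calibration('wrist');print(s['eef_pos'],s['dq'].round(3)); im=shot('wrist','w6.png')
print(s['force'],ctrl.sense()['eef_pos'])
np.save('c6.npy',np.array([c['fx'],c['fy'],c['cx'],c['cy']])); np.save('T6.npy',np.array(c['world_to_cam']))
z=cv2.imread('pics/w6.png');cv2.imwrite('pics/z6.png',cv2.resize(z[130:330,230:430],None,fx=3,fy=3,interpolation=cv2.INTER_CUBIC))
E
```

```text
time_s: 5.7
eef_pos: [532.9, 58.0, 232.6]
ee_rot: [0.693, -0.693, 0.14, -0.14]
force: [0.5, -0.9, -0.1]
grip_width: 0.376
time_s: 6.03
eef_pos: [544.1, 84.2, 231.0]
ee_rot: [-0.693, 0.693, -0.141, 0.139]
force: [0.2, -1.1, -0.6]
grip_width: 0.381
[544.09459622  84.17124254 230.97761768] [-0.023 -0.012  0.005  0.001 -0.002  0.001]
[ 0.18303075 -1.08440901 -0.60482676] [544.1491554   83.75175846 231.26037703]
```

View pics/z6.png

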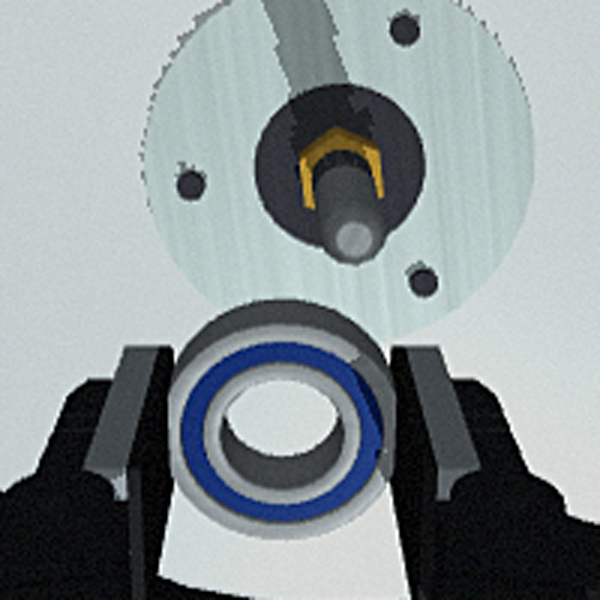

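Tip disc is at about zoom (354,237) → pixel (348,209).

```bash
cat >> h.py <<'E'
def tool(p):
    s=ctrl.sense(); return rot().as_matrix().T@(np.array(p)-s['eef_pos'])
E
python3 - <<'E'
from h import *
c=ctrl.get_calibration('wrist')
im=cv2.imread('pics/w6.png'); g=cv2.cvtColor(im,cv2.COLOR_BGR2GRAY)
print(g[203:217,341:356])
p=ray('wrist',(348,209),155,c);print(p,tool(p))
E
```

```text
[[ 73  73  77  80  87  91  97  92  79  81  73  75  80  78  71]
 [ 71  82  76  93 102 130 130 126 108 108  87  83  87  85  81]
 [ 78  81  85 129 152 146 154 142 145 145 130 107  88  85  84]
 [ 81  81 126 151 151 146 138 133 136 141 157 149 101  89  81]
 [ 78 105 149 154 149 146 137 137 138 145 154 152 126  97  90]
 [ 83 121 153 146 145 142 134 136 140 149 152 146 135  99  91]
 [ 84 138 152 144 146 138 138 140 144 152 147 143 151 104  93]
 [ 78 134 150 145 142 133 137 141 146 147 151 151 154  97  89]
 [ 84 119 152 145 136 137 138 147 147 141 148 154 142  93  87]
 [ 79 105 149 142 137 140 144 152 152 147 146 155 114  96  86]
 [ 75  88 112 137 142 141 151 153 143 154 153 128  99  88  71]
 [ 67  73  80 107 141 138 155 150 146 145 132 101  95  72  97]
 [ 64  59  73  87 105 106 122 125 126  98  98  88  85  81 188]
 [142  78  62  75  78  87  89  94  88  79  96 101 132 158 211]]
[549.88324877  99.14974677 155.        ] [-0.61898021 76.2500189  16.46737556]
```

```bash
python3 -m inch '[0.05,0.5,1.0,0,0,0,0.05,2,1.6,0,0,0,0.05,5,1.6,0,0,0,0.05,5.6,1.6,0,0,0,0.05,5.6,1.6,0,0,0,0.05,5.6,1.6,0,0,0]'; python3 - <<'E'
from h import *
s=ctrl.sense();print(s['eef_pos'],s['dq'].round(3)); im=shot('wrist','w7.png');im=shot('side','s7.png');im=shot('top','t7.png')
z=cv2.imread('pics/w7.png');cv2.imwrite('pics/z7.png',cv2.resize(z[180:330,250:400],None,fx=4,fy=4,interpolation=cv2.INTER_CUBIC))
z=cv2.imread('pics/s7.png')[120:240,160:300];cv2.imwrite('pics/zs7.png',cv2.resize(z,None,fx=5,fy=5,interpolation=cv2.INTER_CUBIC))
z=cv2.imread('pics/t7.png')[190:260,160:250];cv2.imwrite('pics/zt7.png',cv2.resize(z,None,fx=6,fy=6,interpolation=cv2.INTER_CUBIC))
E
```

```text
time_s: 6.58
eef_pos: [551.5, 98.8, 176.5]
ee_rot: [0.693, -0.693, 0.14, -0.14]
force: [-0.2, -0.5, -0.4]
grip_width: 0.38
[551.53043889  98.83106455 176.50943235] [ 0.002 -0.018 -0.023 -0.001  0.001 -0.001]
```

View pics/z7.png

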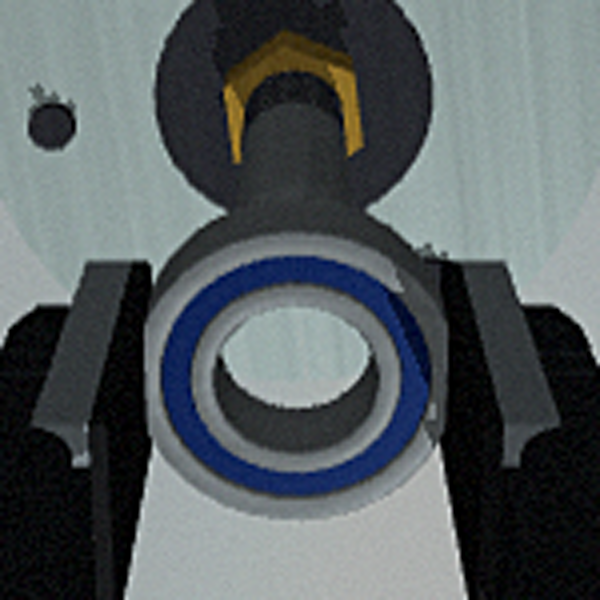

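View pics/zs7.png

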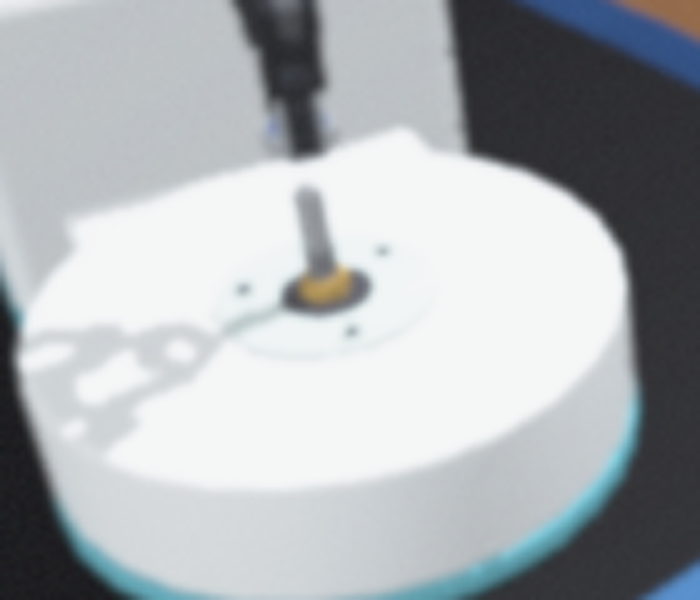

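View pics/zt7.png

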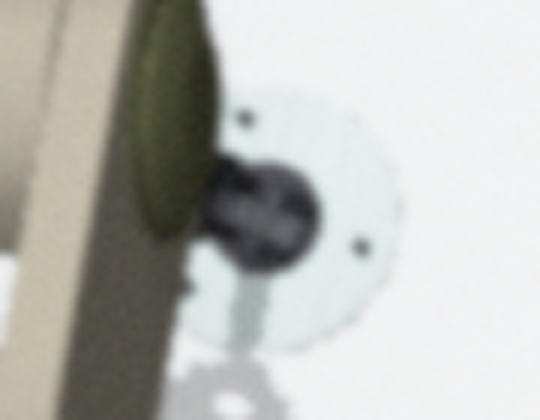

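```bash
python3 -m inch '[-0.05,0.5,-0.035,0,0,0,-0.05,1.5,-0.035,0,0,0,-0.05,2.2,-0.035,0,0,0,-0.05,2.5,-0.035,0,0,0,-0.05,2.7,-0.035,0,0,0]'; python3 -m inch '[0,0.2,0,0,0,0,0,0.4,0,0,0,0,0,0.6,0,0,0,0,0,0.6,0,0,0,0]'; python3 - <<'E'
from h import *
s=ctrl.sense();print(s['eef_pos'],s['force'],s['wrist_torque'])
E
```

```text
time_s: 7.15
eef_pos: [550.3, 99.0, 147.8]
ee_rot: [-0.693, 0.693, -0.141, 0.14]
force: [-0.5, -1.0, -0.6]
grip_width: 0.383
time_s: 7.48
eef_pos: [550.5, 99.1, 142.5]
ee_rot: [-0.693, 0.693, -0.14, 0.14]
force: [-0.5, 0.7, -1.3]
grip_width: 0.384
[550.48394431  99.06281542 142.50850974] [-0.52736452  0.73351266 -1.28121372] [ 0.02963229  0.22819303 -0.0127962 ]
```

```bash
python3 -m inch '[0,0.3,0,0,0,0,0,0.6,0,0,0,0,0,0.9,0,0,0,0,0,1.2,0,0,0,0,0,1.5,0,0,0,0,0,1.8,0,0,0,0]'; python3 - <<'E'
from h import *
s=ctrl.sense();print(s['eef_pos'],s['force'],s['wrist_torque'])
E
```

```text
time_s: 7.98
eef_pos: [550.5, 99.1, 124.4]
ee_rot: [-0.693, 0.693, -0.14, 0.14]
force: [-3.4, 0.8, 1.6]
grip_width: 0.381
[550.52661372  99.06031112 124.4494871 ] [-3.35155352  0.809143    1.56802464] [0.07007339 0.59921216 0.04194405]
```

```bash
python3 -m inch '[-0.03,0.05,-0.01,0,0,0,-0.03,0.1,-0.01,0,0,0,-0.03,0.15,-0.01,0,0,0,-0.03,0.2,-0.01,0,0,0,-0.03,0.25,-0.01,0,0,0,-0.03,0.3,-0.01,0,0,0]'; python3 -m inch '[0,0.05,0,0,0,0,0,0.1,0,0,0,0,0,0.15,0,0,0,0,0,0.2,0,0,0,0]';
```

```text
time_s: 8.48
eef_pos: [550.4, 99.1, 121.9]
ee_rot: [0.693, -0.693, 0.14, -0.14]
force: [0.7, -0.2, -0.9]
grip_width: 0.378
time_s: 8.82
eef_pos: [550.4, 99.0, 119.7]
ee_rot: [-0.693, 0.693, -0.14, 0.14]
force: [-0.8, 0.4, -0.4]
grip_width: 0.381
```

```bash
for i in 1; do python3 -m inch '[0,0.05,0,0,0,0,0,0.1,0,0,0,0,0,0.15,0,0,0,0,0,0.2,0,0,0,0]' | grep -E 'pos|force'; done;  python3 -m inch '[0,0.05,0,0,0,0,0,0.1,0,0,0,0,0,0.15,0,0,0,0]'| grep -E 'pos|force'
```

```text
eef_pos: [550.3, 99.0, 117.7]
force: [0.3, 0.1, -1.3]
eef_pos: [550.3, 99.1, 116.2]
force: [0.9, 1.8, 0.1]
```

```bash
python3 -m inch '[0,0.05,0,0,0,0,0,0.1,0,0,0,0,0,0.15,0,0,0,0,0,0.2,0,0,0,0]' | grep -E 'pos|force'
```

```text
eef_pos: [550.3, 99.1, 114.3]
force: [-0.1, -0.2, -0.0]
```

```bash
python3 -m inch '[0,0.05,0,0,0,0,0,0.1,0,0,0,0,0,0.15,0,0,0,0,0,0.2,0,0,0,0]' | grep -E 'pos|force'
```

```text
eef_pos: [550.3, 99.1, 112.2]
force: [-0.1, -0.5, -1.2]
```

```bash
python3 -m inch '[0,0.05,0,0,0,0,0,0.1,0,0,0,0,0,0.15,0,0,0,0,0,0.2,0,0,0,0]' | grep -E 'pos|force'
```

```text
eef_pos: [550.3, 99.1, 110.3]
force: [0.2, 0.1, -0.9]
```

```bash
python3 -m inch '[0,0.05,0,0,0,0,0,0.1,0,0,0,0,0,0.15,0,0,0,0]' | grep -E 'pos|force'
```

```text
eef_pos: [550.3, 99.1, 108.7]
force: [0.1, -0.4, -0.6]
```

```bash
python3 -m inch '[0,0.05,0,0,0,0,0,0.1,0,0,0,0,0,0.15,0,0,0,0]' | grep -E 'pos|force'
```

```text
eef_pos: [550.3, 99.1, 107.3]
force: [-0.8, -0.3, -0.2]
```

```bash
python3 -m inch '[0,0.05,0,0,0,0,0,0.1,0,0,0,0,0,0.15,0,0,0,0]' | grep -E 'pos|force'
```

```text
eef_pos: [550.3, 99.1, 105.7]
force: [-0.4, -0.3, -1.1]
```

```bash
python3 -m inch '[0,0.05,0,0,0,0,0,0.1,0,0,0,0,0,0.15,0,0,0,0]' | grep -E 'pos|force'
```

```text
eef_pos: [550.3, 99.1, 104.2]
force: [-0.5, 0.9, -0.1]
```

```bash
python3 -m inch '[0,0.05,0,0,0,0,0,0.1,0,0,0,0]' | grep -E 'pos|force'
```

```text
eef_pos: [550.3, 99.1, 103.3]
force: [-0.5, -0.1, -0.7]
```

```bash
python3 -m inch '[0,0.05,0,0,0,0,0,0.1,0,0,0,0]' | grep -E 'pos|force'
```

```text
eef_pos: [550.4, 99.1, 103.1]
force: [-4.8, -0.8, 10.8]
```

```bash
python3 -m inch '[0,0.05,0,0,0,0,0,0.1,0,0,0,0]' | grep -E 'pos|force'
```

```text
eef_pos: [550.5, 99.1, 103.0]
force: [-8.4, 0.1, 19.1]
```

```bash
python3 -m inch '[0,-0.12,0,0,0,0,0,-0.12,0,0,0,0]' | grep -E 'pos|force'; python3 - <<'E'
from h import *
s=ctrl.sense();print(s['eef_pos'],s['force'],s['wrist_torque'],s['time_s']); im=shot('wrist','w8.png');im=shot('side','s8.png')
z=cv2.imread('pics/w8.png');cv2.imwrite('pics/z8.png',cv2.resize(z[180:330,250:400],None,fx=4,fy=4,interpolation=cv2.INTER_CUBIC))
z=cv2.imread('pics/s8.png')[140:200,190:260];cv2.imwrite('pics/zs8.png',cv2.resize(z,None,fx=8,fy=8,interpolation=cv2.INTER_CUBIC))
E
```

```text
eef_pos: [550.5, 99.1, 103.2]
force: [-3.1, -0.5, 6.8]
[550.48148282  99.08612175 103.1649559 ] [-3.11549731 -0.53603542  6.80323708] [0.01364417 0.49662069 0.00763621] 12.0667
```

View pics/z8.png

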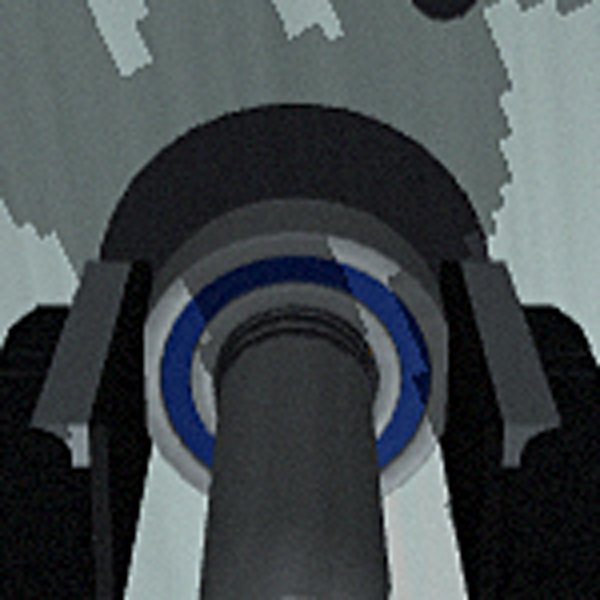

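View pics/zs8.png

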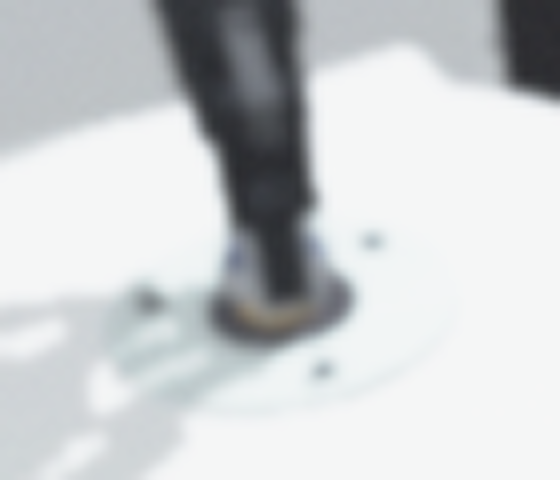

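```bash
python3 -m inch '[0,-0.05,0,0,0,0,0,-0.05,0,0,0,0,0,-0.05,0,0,0,0]' - 20| grep -E 'pos|force'; python3 -m inch '[0,0,0,0,0,0,0,0,0,0,0,0,0,0,0,0,0,0,0,0,0,0,0,0]' -0.2; python3 - <<'E'
from h import *
im=shot('wrist','w9.png');
z=cv2.imread('pics/w9.png');cv2.imwrite('pics/z9.png',cv2.resize(z[180:330,250:400],None,fx=4,fy=4,interpolation=cv2.INTER_CUBIC))
to(550.3,99,240)
E
```

```text
eef_pos: [550.4, 99.1, 103.2]
force: [-0.9, -0.1, 4.2]
time_s: 12.75
eef_pos: [550.2, 99.0, 102.7]
ee_rot: [-0.693, 0.693, -0.14, 0.14]
force: [-0.8, -0.1, 0.3]
grip_width: 0.597
to (550.3, 99, 240) [ 3.0000e-03 -1.3721e+01 -4.0000e-03]
```

View pics/z9.png

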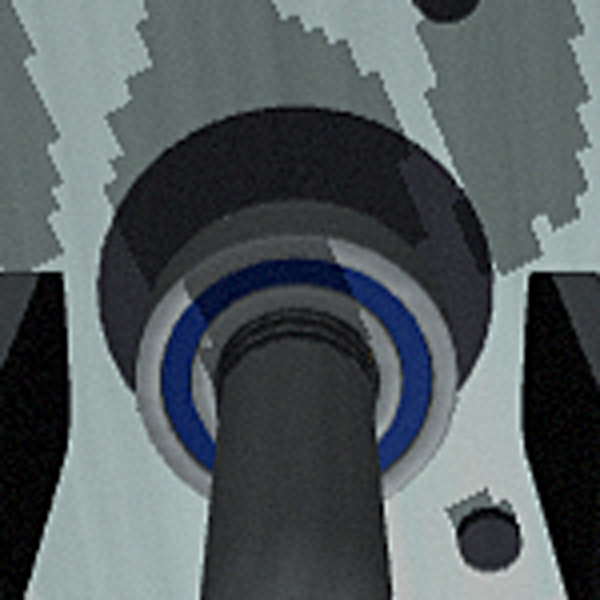

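Bearing is released and seated on the nut. Next the spacer.

```bash
python3 -m inch '[0,-2.5,0,0,0,0,0,-6,0,0,0,0,0,-10,0,0,0,0,0,-12.5,-2,0,0,0,0,-12.5,-6,0,0,0,0,-12.5,-10,0,0,0]' | grep pos; python3 - <<'E'
from h import *
to(470,-333,130)
E
```

```text
eef_pos: [511.4, 6.4, 229.4]
to (470, -333, 130) [  9.248   9.95  -32.917]
```

```bash
python3 -m inch '[1,1,-4,0,0,0,2.4,2.5,-8,0,0,0,3.6,4,-12,0,0,0,4.8,5.5,-16,0,0,0,6,7,-20,0,0,0,7.2,8.5,-24,0,0,0,8.4,9.9,-28,0,0,0,9.2,9.9,-32,0,0,0]' | grep pos; python3 -m inch '[0.1,0,-1,0,0,0,0.1,0,-1,0,0,0,0.1,0,-1,0,0,0,0.1,0,-1,0,0,0,0.1,0,-1,0,0,0]';python3 - <<'E'
from h import *
im=shot('wrist','w10.png');s=ctrl.sense();print(s['eef_pos'])
for d in ctrl.search_frame('spacer','wrist'): print(d,ray('wrist',d['uv'],15))
E
```

```text
eef_pos: [473.7, -309.5, 128.4]
time_s: 14.38
eef_pos: [472.3, -316.6, 130.9]
ee_rot: [-0.693, 0.693, -0.139, 0.14]
force: [-0.4, -0.0, 0.3]
grip_width: 0.602
[ 472.29606949 -316.68177309  130.91595045]
{'uv': [294.7, 199.7], 'score': 0.97} [ 468.34909307 -339.49742756   15.        ]
```

View pics/w10.png

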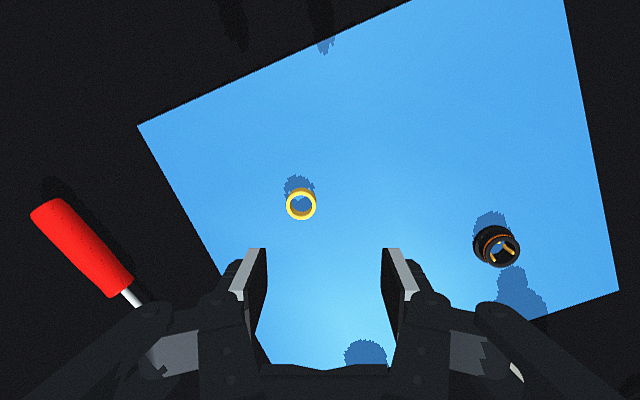

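Spacer top at ~(301,205); screwdriver well left, washer (497,246).

```bash
cat >> h.py <<'E'
def ring(fn,cond,box):
    im=cv2.imread('pics/'+fn).astype(int); m=cond(im).astype(np.uint8); k=np.zeros_like(m); u0,v0,u1,v1=box; k[v0:v1,u0:u1]=1
    c=max(cv2.findContours(m*k,0,2)[0],key=cv2.contourArea); return cv2.fitEllipse(c)
E
python3 - <<'E'
from h import *
e=ring('w10.png',lambda i:(i[:,:,2]>180)&(i[:,:,0]<150),(275,180,330,235));print(e)
p=ray('wrist',e[0],15);print(p);to(p[0],p[1],60)
E
```

```text
((300.2909240722656, 204.328125), (28.095434188842773, 29.73863983154297), 134.59738159179688)
[ 473.51805377 -337.00839859   15.        ]
to (np.float64(473.5180537679228), np.float64(-337.00839859418573), 60) [ 0.892  7.091 -1.809]
```

```bash
python3 -m inch '[0.4,3,-1,0,0,0,0.9,6.5,-1.8,0,0,0,0.9,7,-1.8,0,0,0,0.9,7,-1.8,0,0,0,0.9,7,-1.8,0,0,0]' 0.1|grep pos; python3 - <<'E'
from h import *
im=shot('wrist','w11.png')
e=ring('w11.png',lambda i:(i[:,:,2]>180)&(i[:,:,0]<150),(285,190,360,265));print(e)
p=ray('wrist',e[0],15);print(p);to(p[0],p[1],4)
E
```

```text
eef_pos: [473.6, -337.7, 61.9]
((324.8827819824219, 225.88629150390625), (36.62614440917969, 39.247135162353516), 87.0765151977539)
[ 474.38875501 -337.29547929   15.        ]
to (np.float64(474.38875500910876), np.float64(-337.2954792909851), 4) [0.009 5.848 0.095]
```

View pics/w11.png

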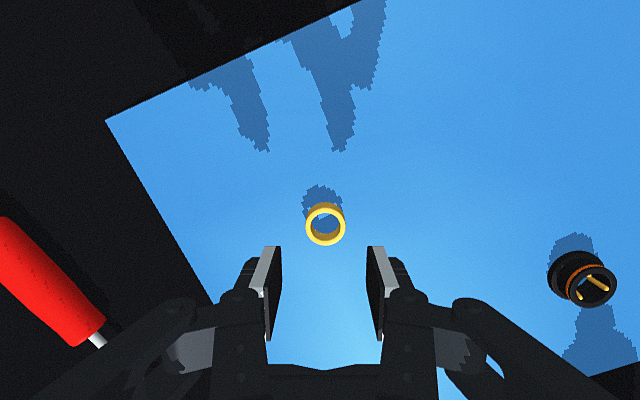

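```bash
python3 -m inch '[0,3,0.1,0,0,0,0,5.2,0.1,0,0,0,0,5.75,0.1,0,0,0,0,5.75,0.1,0,0,0,0,5.75,0.1,0,0,0]'|grep pos; python3 -m inch '[0,0,0,0,0,0,0,0,0,0,0,0,0,0,0,0,0,0,0,0,0,0,0,0,0,0,0,0,0,0,0,0,0,0,0,0]' 1 50;python3 -m inch '[0,-0.5,0,0,0,0,0,-1.5,0,0,0,0,0,-4,0,0,0,0,0,-7,0,0,0,0,0,-7,0,0,0,0]'; python3 - <<'E'
from h import *
s=ctrl.sense();im=shot('wrist','w12.png')
z=cv2.imread('pics/w12.png');cv2.imwrite('pics/z12.png',cv2.resize(z[200:330,260:390],None,fx=4,fy=4,interpolation=cv2.INTER_CUBIC))
print(ctrl.sense()['eef_pos']-s['eef_pos'])
to(550.3,99,230)
E
```

```text
eef_pos: [474.2, -337.6, 4.9]
time_s: 15.87
eef_pos: [474.2, -337.8, 5.2]
ee_rot: [-0.692, 0.694, -0.139, 0.141]
force: [-0.7, 1.5, 7.3]
grip_width: 0.245
time_s: 16.28
eef_pos: [475.5, -339.2, 79.6]
ee_rot: [-0.691, 0.695, -0.137, 0.143]
force: [0.7, -0.7, 0.5]
grip_width: 0.25
[-0.74405608  0.75945582 -2.57367393]
to (550.3, 99, 230) [ -9.916 -15.486  43.2  ]
```

View pics/z12.png

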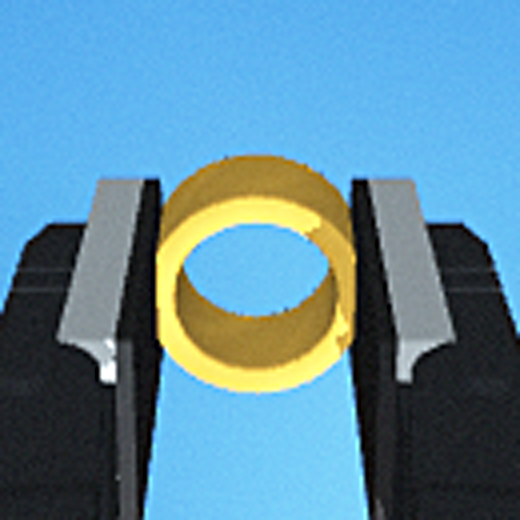

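```bash
python3 - <<'E'
from h import *
def off(uv,h): 
    s=ctrl.sense();return rot().as_matrix().T@(ray('wrist',uv,s['eef_pos'][2]+h)-s['eef_pos'])
print(off((323.5,273.3),9.8), off((323.5,273.5),10.5))
print(rot().as_matrix())
E
```

```text
[-0.7035969  -9.80490184  0.07516824] [ -1.00045211 -10.50679693   0.07498322]
[[ 0.92157815  0.00473206  0.38816404]
 [-0.38814129 -0.00506956  0.92158594]
 [ 0.00632882 -0.99997595 -0.00283529]]
```

```bash
python3 -m inch '[0,-3,1,0,0,0,-1,-6,4,0,0,0,-2,-9,8,0,0,0,-3,-11,12,0,0,0,-4,-13,16,0,0,0,-5,-14,20,0,0,0,-6,-15,24,0,0,0,-7,-15.5,28,0,0,0]'|grep pos; python3 - <<'E'
from h import *
to(550.1,99.1,190)
E
```

```text
eef_pos: [514.5, -69.9, 225.9]
to (550.1, 99.1, 190) [-3.294  3.588 16.954]
```

```bash
python3 -m inch '[-1,0.5,4,0,0,0,-2,0.8,8,0,0,0,-3,1,12,0,0,0,-3.3,1.2,16,0,0,0,-3.3,1.2,16.9,0,0,0,-3.3,1.2,16.9,0,0,0,-3.3,1.2,16.9,0,0,0]'|grep pos;  python3 - <<'E'
from h import *
to(550.1,99.1,180)
E
```

```text
eef_pos: [549.5, 96.7, 212.3]
to (550.1, 99.1, 180) [-0.04   3.232  0.25 ]
```

```bash
python3 -m inch '[0,1,0.1,0,0,0,-0.02,2,0.2,0,0,0,-0.04,3.2,0.25,0,0,0,-0.04,3.2,0.25,0,0,0,-0.04,3.2,0.25,0,0,0]'|grep pos;  python3 - <<'E'
from h import *
to(550.1,99.1,150); shot('wrist','w13.png')
z=cv2.imread('pics/w13.png');cv2.imwrite('pics/z13.png',cv2.resize(z[180:330,250:400],None,fx=4,fy=4,interpolation=cv2.INTER_CUBIC))
E
```

```text
eef_pos: [550.0, 98.6, 179.8]
to (550.1, 99.1, 150) [-0.004  2.979  0.056]
```

View pics/z13.png

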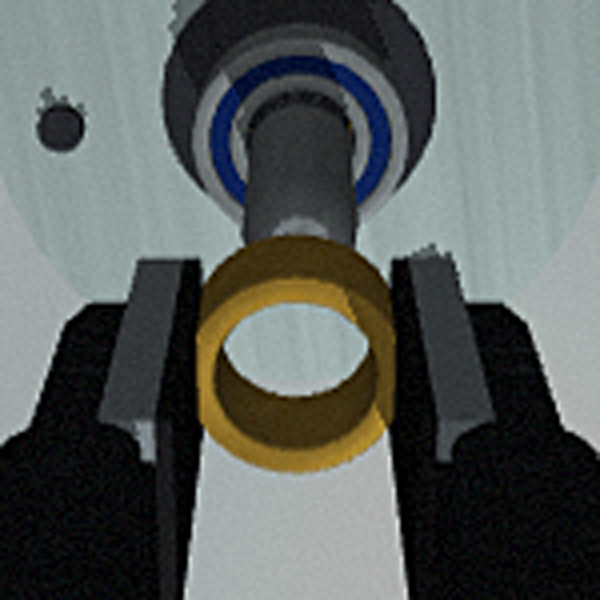

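```bash
python3 -m inch '[0,0.5,0.05,0,0,0,0,1.5,0.05,0,0,0,0,2.2,0.05,0,0,0,0,2.6,0.05,0,0,0,0,3,0.05,0,0,0,0,3.3,0.05,0,0,0]'|grep -E 'pos|force'; python3 -m inch '[0,0.2,0,0,0,0,0,0.4,0,0,0,0,0,0.6,0,0,0,0,0,0.6,0,0,0,0]'|grep -E 'pos|force'
```

```text
eef_pos: [550.4, 99.7, 147.1]
force: [-1.8, -2.1, 1.2]
eef_pos: [550.5, 99.7, 141.4]
force: [-1.7, -1.8, -0.3]
```

```bash
python3 -m inch '[-0.02,0.3,-0.05,0,0,0,-0.02,0.6,-0.05,0,0,0,-0.02,0.9,-0.05,0,0,0,-0.02,1.2,-0.05,0,0,0,-0.02,1.5,-0.05,0,0,0,-0.02,1.8,-0.05,0,0,0,-0.02,2,-0.05,0,0,0]'|grep -E 'pos|force'; python3 -m inch '[0,0.05,0,0,0,0,0,0.1,0,0,0,0,0,0.15,0,0,0,0,0,0.15,0,0,0,0]'|grep -E 'pos|force'
```

```text
eef_pos: [550.1, 99.5, 121.1]
force: [0.8, -0.3, -0.0]
eef_pos: [550.3, 99.4, 120.2]
force: [-0.8, -1.0, -0.5]
```

```bash
python3 -m inch '[0,0.05,0,0,0,0,0,0.1,0,0,0,0]'|grep -E 'pos|force'
```

```text
eef_pos: [550.3, 99.4, 119.2]
force: [0.6, -0.5, -1.1]
```

```bash
python3 -m inch '[0,0.05,0,0,0,0,0,0.1,0,0,0,0]'|grep -E 'pos|force'
```

```text
eef_pos: [550.2, 99.4, 118.1]
force: [-0.0, 0.0, -0.7]
```

```bash
python3 -m inch '[0,0.05,0,0,0,0,0,0.1,0,0,0,0]'|grep -E 'pos|force'
```

```text
eef_pos: [550.2, 99.4, 117.1]
force: [-0.9, -0.4, 0.8]
```

```bash
python3 -m inch '[0,0.05,0,0,0,0,0,0.1,0,0,0,0]'|grep -E 'pos|force'
```

```text
eef_pos: [550.2, 99.4, 116.1]
force: [-1.0, -0.6, -0.5]
```

```bash
python3 -m inch '[0,0.04,0,0,0,0,0,0.08,0,0,0,0]'|grep -E 'pos|force'
```

```text
eef_pos: [550.3, 99.4, 115.7]
force: [-1.6, -0.1, 6.1]
```

```bash
python3 -m inch '[0,0.04,0,0,0,0,0,0.06,0,0,0,0]'|grep -E 'pos|force'
```

```text
eef_pos: [550.4, 99.4, 115.7]
force: [-3.8, -1.1, 9.5]
```

```bash
python3 -m inch '[0,-0.06,0,0,0,0,0,-0.06,0,0,0,0]' - 20|grep -E 'pos|force'; python3 -m inch '[0,-0.02,0,0,0,0,0,-0.02,0,0,0,0,0,-0.02,0,0,0,0,0,-0.02,0,0,0,0,0,-0.02,0,0,0,0]' 0; python3 - <<'E'
from h import *
shot('wrist','w14.png')
z=cv2.imread('pics/w14.png');cv2.imwrite('pics/z14.png',cv2.resize(z[180:330,250:400],None,fx=4,fy=4,interpolation=cv2.INTER_CUBIC))
E
```

```text
eef_pos: [550.4, 99.4, 115.7]
force: [-1.7, -0.5, 4.8]
time_s: 21.38
eef_pos: [550.2, 99.4, 115.4]
ee_rot: [-0.693, 0.693, -0.14, 0.14]
force: [0.6, 0.2, 0.4]
grip_width: 0.499
```

View pics/z14.png

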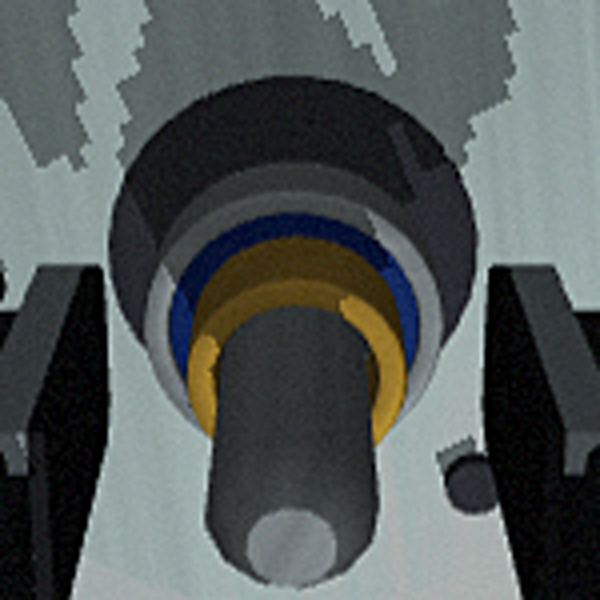

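Spacer stands flush on the bearing. Now the washer.

```bash
python3 -m inch '[0,-2.5,0,0,0,0,0,-6,0,0,0,0,0,-10,0,0,0,0,0,-12,-2,0,0,0,0,-12,-6,0,0,0,0,-12,-10,0,0,0]' | grep pos; python3 - <<'E'
from h import *
to(568,-198,150)
E
```

```text
eef_pos: [511.2, 6.8, 236.7]
to (568, -198, 150) [ 13.119   8.703 -16.708]
```

```bash
python3 -m inch '[1.5,0.5,-3.5,0,0,0,3,1.5,-6.5,0,0,0,5,3,-9,0,0,0,7,4.5,-11.5,0,0,0,9.5,6,-14,0,0,0,12,7.5,-16.7,0,0,0,13,8.6,-16.7,0,0,0,13,8.6,-16.7,0,0,0]' | grep pos; python3 -m inch '[0,0,0,0,0,0,0,0,0,0,0,0,0,0,0,0,0,0]'|grep pos;python3 - <<'E'
from h import *
im=shot('wrist','w15.png');s=ctrl.sense();print(s['eef_pos'])
for d in ctrl.search_frame('retaining_washer','wrist'): print(d,ray('wrist',d['uv'],21))
E
```

```text
eef_pos: [566.1, -198.6, 146.5]
eef_pos: [566.4, -196.2, 150.7]
[ 566.42841383 -196.3513573   150.71960344]
{'uv': [315.2, 183.8], 'score': 0.97} [ 560.20801869 -200.99425883   21.        ]
```

View pics/w15.png

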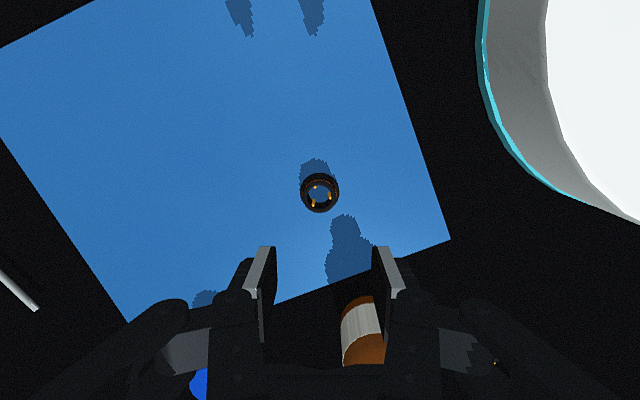

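```bash
python3 - <<'E'
from h import *
z=cv2.imread('pics/w15.png')[160:225,285:355];cv2.imwrite('pics/z15.png',cv2.resize(z,None,fx=8,fy=8,interpolation=cv2.INTER_CUBIC))
e=ring('w15.png',lambda i:(i[:,:,0]<85)&(i[:,:,0]-i[:,:,2]<35),(296,168,344,216));print(e)
for a,b,z in [((300,190),(339.5,190),8)]: print(np.linalg.norm(ray('wrist',a,z)-ray('wrist',b,z)))
E
```

```text
((319.2056884765625, 191.86544799804688), (37.95244216918945, 39.135093688964844), 175.52627563476562)
33.7863060793577
```

View pics/z15.png

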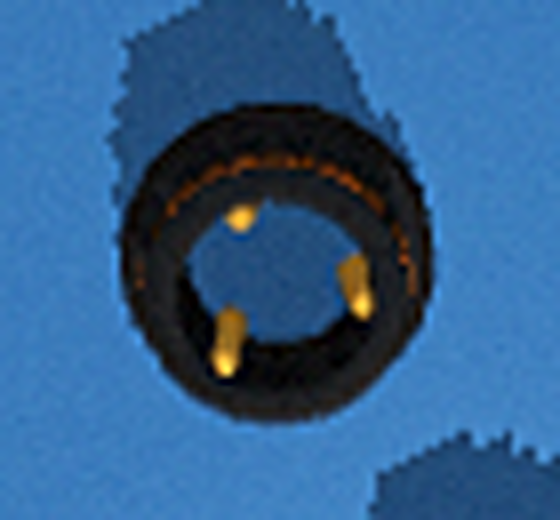

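```bash
python3 - <<'E'
from h import *
print(ray('wrist',(319.5,196.3),21), ray('wrist',(319.2,191.5),6))
to(568,-199,60)
E
```

```text
[ 571.31325568 -201.9159203    21.        ] [ 571.31180434 -202.37312639    6.        ]
to (568, -199, 60) [ 0.231  9.06  -0.172]
```

```bash
python3 -m inch '[0.3,3,-0.3,0,0,0,0.6,6,-0.35,0,0,0,0.68,8,-0.35,0,0,0,0.68,8,-0.35,0,0,0,0.68,8,-0.35,0,0,0]' 0 | grep pos;python3 - <<'E'
from h import *
im=shot('wrist','w16.png')
z=cv2.imread('pics/w16.png')[190:280,275:375];cv2.imwrite('pics/z16.png',cv2.resize(z,None,fx=6,fy=6,interpolation=cv2.INTER_CUBIC))
to(571.3,-202.1,8); np.save('T16.npy',ctrl.get_calibration('wrist')['world_to_cam'])
E
```

```text
eef_pos: [571.2, -202.6, 69.9]
to (571.3, -202.1, 8) [-0.094  6.31   0.065]
```

View pics/z16.png

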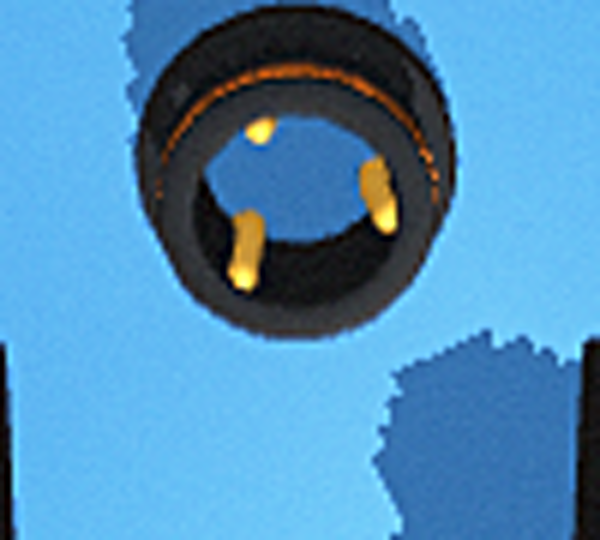

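```bash
python3 - <<'E'
from h import *
p=ray('wrist',(324.7,224.7),21);print(p); to(p[0],p[1],8)
E
```

```text
[ 572.56709802 -202.44131616   21.        ]
to (np.float64(572.5670980237662), np.float64(-202.4413161551975), 8) [0.036 6.31  0.083]
```

```bash
python3 -m inch '[0,3,0.08,0,0,0,0.03,5.5,0.08,0,0,0,0.03,6.1,0.08,0,0,0,0.03,6.25,0.08,0,0,0,0.03,6.25,0.08,0,0,0]'|grep pos; python3 -m inch '[0,0,0,0,0,0,0,0,0,0,0,0,0,0,0,0,0,0,0,0,0,0,0,0,0,0,0,0,0,0,0,0,0,0,0,0]' 1 90;python3 -m inch '[0,-0.5,0,0,0,0,0,-1.5,0,0,0,0,0,-4,0,0,0,0,0,-7,0,0,0,0,0,-7,0,0,0,0]'; python3 - <<'E'
from h import *
s=ctrl.sense();im=shot('wrist','w17.png')
z=cv2.imread('pics/w17.png');cv2.imwrite('pics/z17.png',cv2.resize(z[200:330,260:390],None,fx=4,fy=4,interpolation=cv2.INTER_CUBIC))
print(ctrl.sense()['eef_pos']-s['eef_pos'])
to(550.3,99.2,230)
E
```

```text
eef_pos: [572.7, -202.8, 8.8]
time_s: 24.33
eef_pos: [572.9, -203.0, 9.7]
ee_rot: [-0.693, 0.694, -0.139, 0.141]
force: [-2.3, 1.1, 7.5]
grip_width: 0.283
time_s: 24.75
eef_pos: [574.4, -203.8, 84.0]
ee_rot: [-0.692, 0.694, -0.137, 0.144]
force: [0.4, 0.0, 0.0]
grip_width: 0.28
[-0.9467041   0.49915371 -2.70480496]
to (550.3, 99.2, 230) [-13.773 -14.998  26.959]
```

View pics/z17.png

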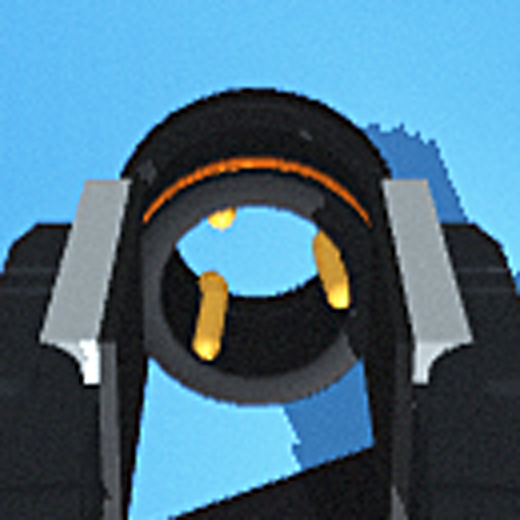

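```bash
python3 - <<'E'
from h import *
def off(uv,h): 
    s=ctrl.sense();return rot().as_matrix().T@(ray('wrist',uv,s['eef_pos'][2]+h)-s['eef_pos'])
print(off((324.1,272.3),11.3))
E
python3 -m inch '[-1,-3,1.5,0,0,0,-2,-6,4,0,0,0,-4,-9,7,0,0,0,-6,-12,10,0,0,0,-8,-14,13,0,0,0,-10,-15,16,0,0,0,-12,-15.3,19.5,0,0,0,-13.7,-15.3,23,0,0,0]'|grep pos; python3 - <<'E'
from h import *
to(550.5,99.2,200)
E
```

```text
[ -2.01710022 -11.31504001   0.36514509]
eef_pos: [534.3, 63.3, 231.6]
to (550.5, 99.2, 200) [0.084 3.165 3.937]
```

```bash
python3 -m inch '[0,0.5,2,0,0,0,0.15,1.5,3.9,0,0,0,0.15,3.2,3.9,0,0,0,0.15,4,3.9,0,0,0,0.15,4,3.9,0,0,0,0.15,4,3.9,0,0,0,0.15,4,3.9,0,0,0]'|grep pos; python3 - <<'E'
from h import *
to(551,98.7,170);shot('wrist','w18.png')
z=cv2.imread('pics/w18.png');cv2.imwrite('pics/z18.png',cv2.resize(z[180:330,250:400],None,fx=4,fy=4,interpolation=cv2.INTER_CUBIC))
E
```

```text
eef_pos: [551.8, 96.4, 190.9]
to (551, 98.7, 170) [-0.16   2.095  0.177]
```

View pics/z18.png

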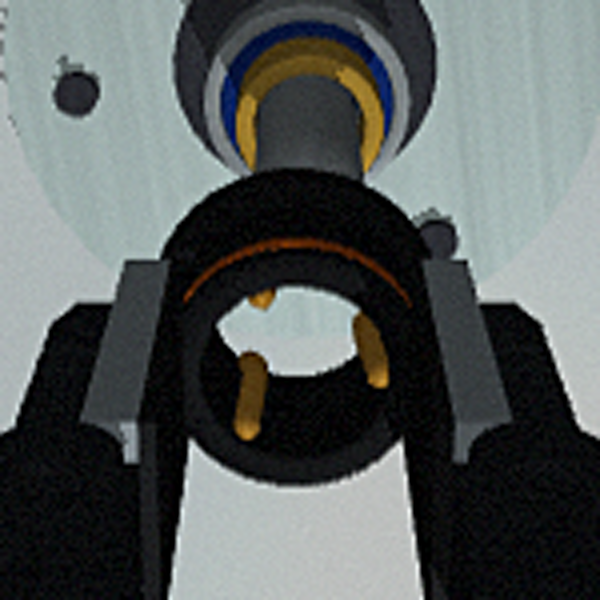

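```bash
python3 -m inch '[-0.08,0.5,0.1,0,0,0,-0.15,1.2,0.18,0,0,0,-0.15,2,0.18,0,0,0,-0.15,2,0.18,0,0,0,-0.15,2,0.18,0,0,0]'|grep -E 'pos|force'; python3 - <<'E'
from h import *
to(551,98.7,160);print(ctrl.sense()['force'])
E
```

```text
eef_pos: [550.5, 99.2, 169.3]
force: [-0.1, -0.2, -0.1]
to (551, 98.7, 160) [ 0.068  0.934 -0.03 ]
[-0.11634431 -0.21235306 -0.11898285]
```

```bash
python3 -m inch '[0.05,0.3,-0.03,0,0,0,0.05,0.5,-0.03,0,0,0,0.05,0.7,-0.03,0,0,0,0.05,0.9,-0.03,0,0,0,0.05,1.1,-0.03,0,0,0,0.05,1.3,-0.03,0,0,0]'|grep -E 'pos|force'; python3 -m inch '[0,0.15,0,0,0,0,0,0.3,0,0,0,0,0,0.45,0,0,0,0,0,0.6,0,0,0,0]'|grep -E 'pos|force|wid'
```

```text
eef_pos: [551.2, 98.8, 156.9]
force: [0.2, -0.4, 0.2]
eef_pos: [552.0, 98.6, 152.5]
force: [-0.7, -1.7, 10.6]
grip_width: 0.281
```

```bash
python3 -m inch '[0,0.1,0,0,0,0,0,0.2,0,0,0,0,0,0.2,0,0,0,0]'|grep -E 'pos|force|wid'; python3 - <<'E'
from h import *
s=ctrl.sense();print(s['force'],s['eef_pos'],s['wrist_torque'],s['time_s']);shot('wrist','w19.png')
z=cv2.imread('pics/w19.png');cv2.imwrite('pics/z19.png',cv2.resize(z[180:330,250:400],None,fx=4,fy=4,interpolation=cv2.INTER_CUBIC))
E
```

```text
eef_pos: [551.4, 98.8, 149.3]
force: [0.3, 0.2, 2.1]
grip_width: 0.28
[0.28212976 0.23634626 2.1346243 ] [551.43122047  98.78086389 149.32872422] [ 0.01503451 -0.06884919  0.03418872] 27.6
```

View pics/z19.png

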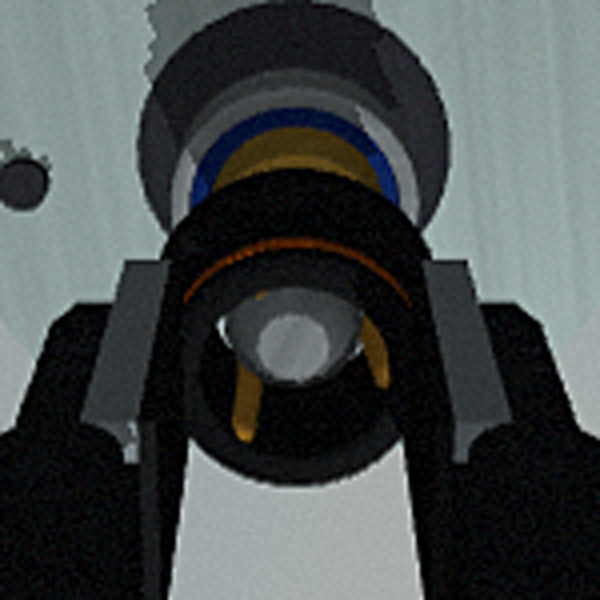

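Tip is inside the bore, fingers engaged. Sliding on and reading the drag.

```bash
python3 -m inch '[0,0.1,0,0,0,0,0,0.2,0,0,0,0,0,0.3,0,0,0,0,0,0.4,0,0,0,0,0,0.5,0,0,0,0]'|grep -E 'pos|force'; python3 -m inch '[0,0.1,0,0,0,0,0,0.2,0,0,0,0,0,0.3,0,0,0,0,0,0.4,0,0,0,0]'|grep -E 'pos|force|wid';python3 -m inch '[0,0.05,0,0,0,0,0,0.1,0,0,0,0,0,0.15,0,0,0,0,0,0.2,0,0,0,0]'|grep -E 'pos|force|wid'
```

```text
eef_pos: [551.5, 98.8, 144.7]
force: [-0.1, 0.5, 8.1]
eef_pos: [551.5, 98.8, 140.6]
force: [-0.8, -0.1, 7.3]
grip_width: 0.284
eef_pos: [551.5, 98.8, 138.6]
force: [-0.9, 1.0, 6.8]
grip_width: 0.284
```

```bash
python3 -m inch '[0,0.05,0,0,0,0,0,0.1,0,0,0,0,0,0.15,0,0,0,0,0,0.2,0,0,0,0,0,0.25,0,0,0,0,0,0.3,0,0,0,0]'|grep -E 'pos|force'
```

```text
eef_pos: [551.5, 98.8, 135.6]
force: [-2.0, -0.1, 5.5]
```

```bash
python3 -m inch '[0,0.05,0,0,0,0,0,0.1,0,0,0,0,0,0.15,0,0,0,0]'|grep -E 'pos|force'
```

```text
eef_pos: [551.5, 98.8, 134.1]
force: [-1.3, 0.1, 6.5]
```

```bash
python3 -m inch '[0,0.05,0,0,0,0,0,0.1,0,0,0,0]'|grep -E 'pos|force'
```

```text
eef_pos: [551.5, 98.8, 133.1]
force: [-0.8, -0.1, 6.7]
```

```bash
python3 -m inch '[0,0.04,0,0,0,0,0,0.08,0,0,0,0]'|grep -E 'pos|force'
```

```text
eef_pos: [551.5, 98.8, 132.3]
force: [0.3, -0.3, 6.9]
```

```bash
python3 -m inch '[0,0.03,0,0,0,0,0,0.06,0,0,0,0]'|grep -E 'pos|force'
```

```text
eef_pos: [551.5, 98.8, 132.1]
force: [-3.0, 0.5, 11.8]
```

```bash
python3 -m inch '[0,0.03,0,0,0,0,0,0.06,0,0,0,0,0,0.06,0,0,0,0]'|grep -E 'pos|force'
```

```text
eef_pos: [551.7, 98.8, 132.1]
force: [-2.6, -0.8, 13.9]
```

```bash
python3 -m inch '[0,0.03,0,0,0,0,0,0.05,0,0,0,0,0,0.05,0,0,0,0]'|grep -E 'pos|force'
```

```text
eef_pos: [551.7, 98.8, 132.0]
force: [-5.6, -0.1, 17.6]
```

```bash
python3 -m inch '[0,0.03,0,0,0,0,0,0.06,0,0,0,0,0,0.06,0,0,0,0]'|grep -E 'pos|force'
```

```text
eef_pos: [551.8, 98.8, 131.9]
force: [-6.3, -0.6, 20.4]
```

```bash
python3 -m inch '[0,0.03,0,0,0,0,0,0.03,0,0,0,0,0,0.03,0,0,0,0]'|grep -E 'pos|force'; python3 -m inch '[0,0,0,0,0,0]'|grep -E 'pos|force';python3 -m inch '[0,0,0,0,0,0]'|grep -E 'pos|force'
```

```text
eef_pos: [551.9, 98.8, 131.9]
force: [-6.4, -0.3, 23.2]
eef_pos: [551.9, 98.8, 131.9]
force: [-6.3, 0.1, 23.0]
eef_pos: [551.9, 98.8, 131.9]
force: [-5.9, 0.3, 22.0]
```

```bash
python3 -m inch '[0,0.02,0,0,0,0,0,0.04,0,0,0,0,0,0.04,0,0,0,0]'|grep -E 'pos|force';python3 -m inch '[0,0,0,0,0,0,0,0,0,0,0,0]'|grep -E 'pos|force'
```

```text
eef_pos: [552.0, 98.8, 131.9]
force: [-7.2, -0.7, 24.5]
eef_pos: [552.0, 98.8, 131.9]
force: [-7.7, -1.0, 25.6]
```

```bash
python3 -m inch '[0,-0.1,0,0,0,0,0,-0.15,0,0,0,0,0,-0.15,0,0,0,0]'|grep -E 'pos|force';python3 -m inch '[0,0,0,0,0,0,0,0,0,0,0,0,0,0,0,0,0,0,0,0,0,0,0,0,0,0,0,0,0,0]' -0.1|grep -E 'pos|force|wid'; python3 -m inch '[0,-2.5,0,0,0,0,0,-6,0,0,0,0,0,-10,0,0,0,0,0,-10,0,0,0,0,0,-10,0,0,0,0,0,-10,0,0,0,0]'; python3 - <<'E'
from h import *
s=ctrl.sense();print(s['force'],s['eef_pos'],s['time_s']);shot('wrist','w20.png');shot('side','s20.png')
z=cv2.imread('pics/w20.png');cv2.imwrite('pics/z20.png',cv2.resize(z[120:270,250:400],None,fx=4,fy=4,interpolation=cv2.INTER_CUBIC))
z=cv2.imread('pics/s20.png')[140:200,190:260];cv2.imwrite('pics/zs20.png',cv2.resize(z,None,fx=8,fy=8,interpolation=cv2.INTER_CUBIC))
E
```

```text
eef_pos: [551.8, 98.8, 132.0]
force: [-3.2, 0.0, 15.6]
eef_pos: [551.0, 98.7, 129.9]
force: [0.5, 0.9, -0.4]
grip_width: 0.55
time_s: 32.73
eef_pos: [550.8, 98.8, 229.4]
ee_rot: [-0.693, 0.693, -0.14, 0.14]
force: [0.2, 0.1, 0.4]
grip_width: 0.552
[0.1688862  0.13055608 0.38135831] [550.83692148  98.75877102 229.4375799 ] 32.7333
```

View pics/z20.png

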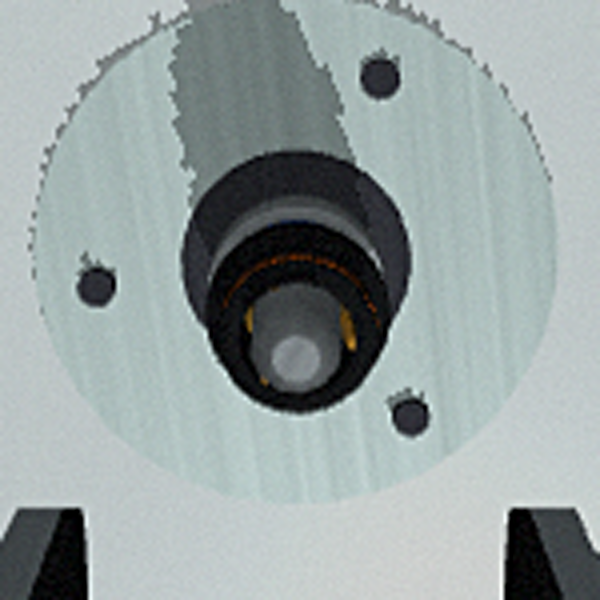

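View pics/zs20.png

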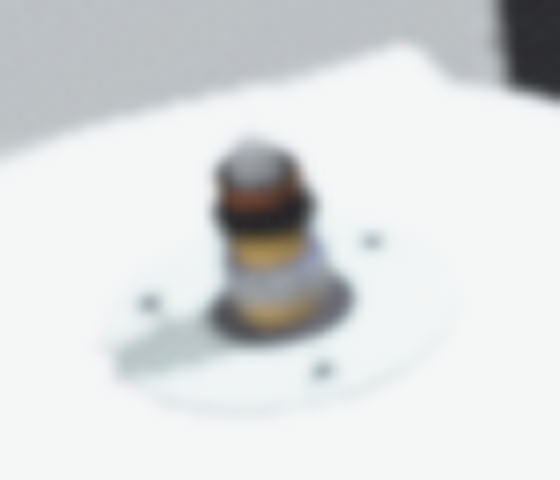

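View pics/s20.png

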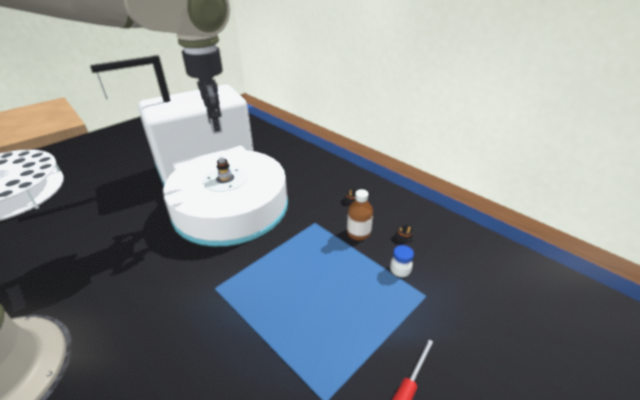

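The side view shows nut, bearing, spacer and washer stacked without gaps. The bystanders are where they were and the gripper is clear.

```bash
python3 - <<'E'
from rig import ctrl
print(ctrl.finish_job(), ctrl.sense()['time_s'])
E
```

```text
the job is handed in; nothing more can be done
the job is handed in; nothing more can be done
```

The spindle is rebuilt: bearing on the height nut, spacer on the bearing, and the smallest retaining washer pressed on flange down. I handed the job in after about 33 s. No verdict is reported.

- **Bearing:** lowered until it met the nut, which sits about 13.5 mm above the deck. The load on it peaked at about 19 N, under the 30 N limit. It was released while resting on the nut.
- **Spacer:** lowered until it touched the bearing at about 9.5 N, and released there. It seated within 0.2 mm of the expected height.
- **Washer:** I picked the one with a measured flange of about 34 mm. Its spring fingers dragged at about 6.7 N while sliding. I pressed to 24.5–25.6 N, so about 18–19 N went into the stack. It seated within 0.2 mm of the expected height.
- **Last pictures:** the side and wrist views show nut, bearing, spacer and washer stacked without visible gaps. The bottle, jar and screwdriver look undisturbed, and the open gripper hangs clear above the tip.

**Disagreements:**
- The two estimates of how the washer sat in the grip differed by about 1.5 mm before fitting. I used a value in between, and there was a brief 10.6 N push while its fingers spread over the taper.
- Sideways readings reached about 8 N while pressing the bearing and the washer against their seats, and fell to near zero on release.

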